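# Find the socket that fits the flow sensor's union nut

### The arm

A 6-joint arm with a two-finger parallel gripper is mounted at the origin on the work surface. World frame = base frame: x ahead of the robot, y to its left, z up, the work surface at z = 0. Lengths are in m, angles in rad, forces in N, time in s.
With the tool pointing down it reaches from about 0.25 to 0.725 m from the base axis. Payload 4 kg.
Tool frame: the origin (TCP) lies at the very end of the fingers, on their centre line; the grasp point (between the pads) lies 19 mm behind it; z points along the fingers, x is the direction in which the jaws open and shut, and the axes are right-handed (so a half turn about z gives the same grasp; the last joint's range is limited). The gripper opens to 85 mm and grips with 20 to 120 N. Pads are 22 mm wide; open, the fingers measure 114 mm over their backs; the gripper's body (76 mm by 85 mm) begins 54 mm behind the grasp point. The pads swing forward as they close: fully open they stand 13 mm farther back than shut.
Start: joints at [-1.282, 0.241, 0.005, 1.335, 0, 1.571], TCP at [0.142, -0.479, 0.231] pointing down, gripper open.
Joint ranges: [-2.72, 2.72], [-1.05, 1.87], [-1.09, 1.28], [-1.99, 2.15], [-1.42, 1.44], [-3.14, 3.14]. Speed limits (rad/s): [2.79, 2.79, 3.14, 3.14, 3.14, 3.14].

### API

Orientations are given as a rotation vector (axis times angle).
In Python, from workcell import robot gives the robot as it stands. Calls block until the motion is done:
- robot.goto(position, orientation): joint-space move of the TCP to a pose.
- robot.move_linear(position, velocity=0.15, attitude=None, threshold=None): straight line of the TCP; attitude=None keeps the orientation; velocity is the mean speed in m/s. With threshold (N) it stops when the force on the tool has changed by that much, and returns True; else False.
- robot.move_j(angles): joint-space move.
- robot.grip(opening, strength=None): finger opening in m; strength is the grip in N (None keeps the last); returns when the fingers have stopped.
- robot.pause(seconds).
- robot.solve_ik(position, orientation): joint angles nearest the present ones, or None.
- robot.snapshot(name): name is "scene" or "side" or "wrist"; returns (picture, depth): 400x640x3 uint8, red, green, blue; 400x640 float32, m along the optical axis (not along the pixel's ray), 0 where there is no reading.
- robot.camera_info(name): a dict with "fx", "fy", "cx", "cy" (pixels), "k1" (the pictures are not rectified: a ray, as slopes to the right and down, at radius r is drawn at 1 + k1 r^2 times it, then the intrinsics apply), "position" and "rotation" of the camera in the world. Camera axes: x right, y down, z forward; pixel columns grow to the right and rows downward; lengths in m; the calibration is good to about 2 mm. A picture is of the moment at which its call begins: read the wrist's pose just before it. camera_info takes no time and is no camera call; for the wrist camera it gives the pose at the moment of the call.
A pose or a line that the arm cannot do raises robot.PlanningError and nothing moves.
- robot.sign_off(): hands the job in, once; it reports no verdict.
Trained networks look in the newest picture that a camera, given by its name, has taken for a name from the list of things; names that differ only in an ending like _2 or _b are one class to them, and where a whole thing is asked for, a point or a joint stands for the part that bears it (a point fixed in the world has none). Each returns a list of dicts, best first, with "conf" (0 to 1); they miss things now and then, are a little off and sometimes report something else, mostly with a low value. They report only what shows in the picture. A call takes as long as a camera call.
- robot.spot_in(camera, target): "location" ([x, y, z] in m, in world coordinates, good to about 4 mm: the middle of the surface that is visible of it).
Readings, each from a call of its own:
- robot.read_time_s(): time.
- robot.read_joint_pos(): joint angles.
- robot.read_joint_velocities(): joint speeds.
- robot.read_effort(): joint torques, N m.
- robot.read_eef_pos(): TCP position.
- robot.read_eef_rot(): TCP orientation.
- robot.read_force(): force on the tool from outside, world axes, zero at the start.
- robot.read_moment(): the same for the moment, N m.
- robot.read_opening(): finger opening in m.
Only numpy, scipy, OpenCV 4.12 (cv2) and the standard library are available. Lean on these libraries where they do the work, as an engineer would, in place of code of your own. Each camera call takes 0.05 s, during which the arm holds its last target.

### The job

One of the three look-alike sockets on the bench fits the brass hex nut on top of the flow sensor that stands in the fixture. Try them gently on the nut, stand each one that does not fit upright on the bench again, and seat the one that fits fully home over the nut. Finish while still gripping that socket on the nut: do not let go, do not ram the sensor, and leave the other things on the bench where they are.

Things in the scene. Friction and masses are not known exactly. Their poses are not given: they have to be found in the camera images.
- sensor: White plastic flow sensor clamped upright in an aluminium fixture screwed to the bench (base 100 x 80 mm, whole thing 102 mm high). Origin: underside of the base, under the nut's axis. Immovable. A round white head sticks out along -y and +y up to 32 mm from the axis, below 82 mm height.
- nut_seat (a point): Centre of the nut's foot, 84 mm above the bench, on a round flange 40 mm wide on which a fully home socket's underside rests. The nut rises 18 mm above it: a hexagon 24 mm across flats for 13 mm, then a cone narrowing to 18 mm at the top. z up along the nut; one pair of its flats faces +y and -y of this frame, the others every 60 degrees. It does not turn.
- socket_a: Steel socket, bore down: round body 38 mm diameter, 34 mm high; on it a solid hexagonal adapter, 22 mm across flats, 30 mm high (64 mm overall, about 0.3 kg). Origin: centre of the underside, the mouth of its hexagonal bore, 22 mm deep; z up. Adapter and bore flats are parallel: one pair faces +y and -y, the others every 60 degrees. The three sockets look alike.
- socket_b: Socket, outside and axes exactly as socket_a. The bores differ and cannot be seen while the sockets stand: one of the three, whichever, fits the nut with about 1 mm play all round and goes fully home; the other two are too tight and stop on the nut's top, 13 mm or more short of home.
- socket_c: Socket, outside and axes exactly as socket_a; see socket_b about the bores.
- coupling: Small brass hexagonal coupling, 28 mm across flats, 22 mm high, loose on the bench. Bystander. Origin: underside centre.
- pcb: Green circuit board 70 x 50 mm on short pillars, up to 15 mm high. Bystander. Origin: underside centre.
- screwdriver: Screwdriver lying on the bench. Bystander. Origin: underside.
- spare_sensor: Second, loose flow sensor lying flat, 100 mm long, white with two brass nuts on level axes, 44 mm high. Not the one to work on. Bystander. Origin: underside centre.
- spool: Spool 52 mm diameter, 28 mm high. Bystander. Origin: underside centre.
- meter: Hand-held multimeter 150 x 75 x 42 mm lying flat. Bystander. Origin: underside centre.
- flux_jar: Small jar 44 mm diameter, 45 mm high. Bystander. Origin: underside centre.

How it is judged:
By the outcome, as a careful person would: the job done as asked, in the order asked, and still so for the second after the job is handed in, while the arm keeps its last pose, push and grip.
It also fails if it takes over 72 s, if anything falls off the work surface, if the arm or the gripper's body presses on something with over 40 N, if the wrist force passes 120 N, or if a joint passes its speed limit or range.

## Working session

There is one attempt and no reset: what is moved stays moved. The work goes in short steps, each a Python script; the robot and the scene stay as the last script left them, time stands still between calls to the robot, and variables do not carry over. Pictures are saved under pics/ and viewed, and the job is handed in when it is done.

```bash
ls; mkdir -p pics; python3 - <<'E'
from workcell import robot
import cv2, numpy as np
for n in ("scene","side","wrist"):
    p,d=robot.snapshot(n); cv2.imwrite(f"pics/{n}0.png",p[:,:,::-1]); np.save(f"pics/{n}0.npy",d)
    ci=robot.camera_info(n); print(n,{k:np.round(v,4).tolist() for k,v in ci.items()})
    for t in ("socket_a","nut_seat","sensor"):
        print(t,[(np.round(r["location"],3).tolist(),round(r["conf"],2)) for r in robot.spot_in(n,t)])
print(robot.read_time_s(),robot.read_eef_rot())
E
```

```text
pics
scene {'fx': 430.7602, 'fy': 430.7602, 'cx': 318.6794, 'cy': 199.7081, 'k1': 0.0261, 'position': [1.3824, 0.6638, 0.9002], 'rotation': [-1.1565, -2.2377, 1.0923]}
socket_a [([0.497, -0.277, 0.036], 0.71), ([0.463, -0.002, 0.032], 0.5)]
nut_seat [([0.576, 0.239, 0.036], 0.79)]
sensor [([0.58, 0.237, 0.04], 0.81)]
side {'fx': 392.0442, 'fy': 392.0442, 'cx': 321.7631, 'cy': 200.9697, 'k1': 0.0096, 'position': [0.0118, 0.5382, 0.6898], 'rotation': [-1.0511, 2.3791, -1.1003]}
socket_a [([0.483, -0.124, 0.034], 0.85), ([0.445, -0.002, 0.033], 0.73), ([0.483, -0.27, 0.032], 0.57), ([0.554, 0.064, 0.01], 0.38)]
nut_seat [([0.532, 0.24, 0.033], 0.94), ([0.68, -0.126, 0.023], 0.27)]
sensor []
wrist {'fx': 280.6963, 'fy': 280.6963, 'cx': 317.5002, 'cy': 195.9743, 'k1': -0.0167, 'position': [0.2181, -0.4565, 0.3734], 'rotation': [2.3076, -1.719, -0.2729]}
socket_a []
nut_seat []
sensor []
0.6 [-2.51791308e+00  1.87873181e+00  2.45033906e-05]
```

View pics/scene0.png

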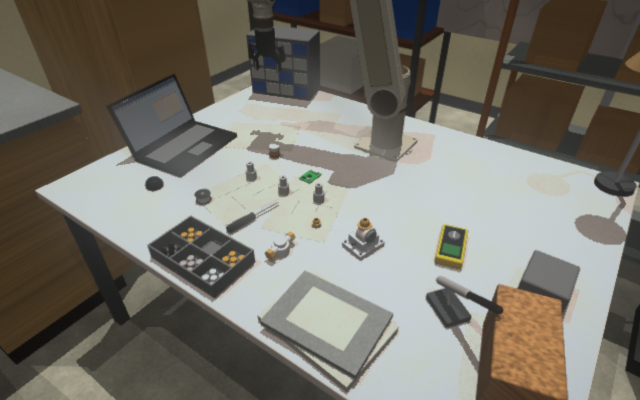

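View pics/side0.png

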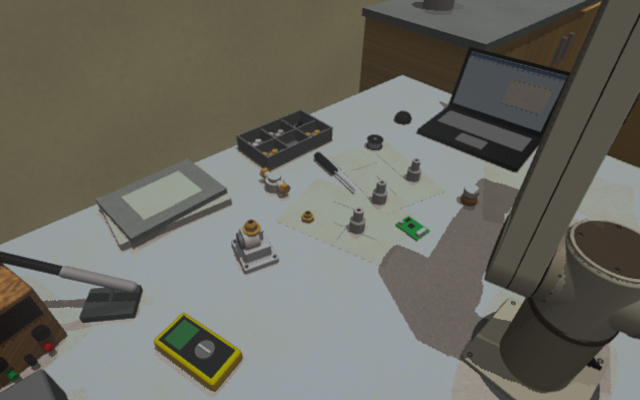

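View pics/wrist0.png

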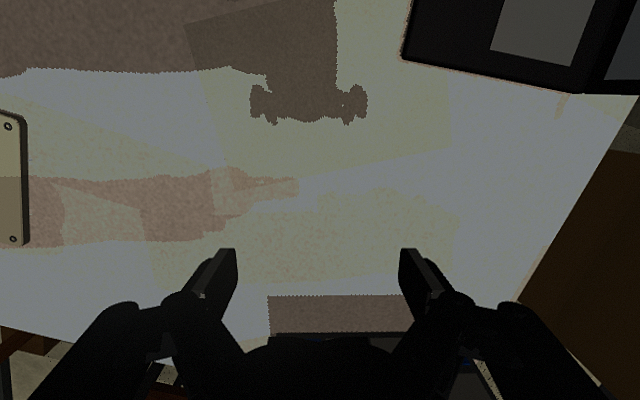

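The scene camera shows three sockets at about (250,172), (283,187) and (319,194), and the fixture at (365,236). The side camera agrees: sockets at (414,170), (380,192) and (357,220), fixture at (252,245). Next I'll move the wrist camera over the sockets.

```bash
cat > h.py <<'E'
from workcell import robot
import cv2, numpy as np
from scipy.spatial.transform import Rotation as R
def down(yaw):  # tool z down, tool x at angle yaw in world
    c,s=np.cos(yaw),np.sin(yaw)
    return R.from_matrix(np.array([[c,s,0],[s,-c,0],[0,0,-1.]])).as_rotvec()
def cam(n):
    ci=robot.camera_info(n); return ci
def cloud(n,ci,d):
    v,u=np.mgrid[0:d.shape[0],0:d.shape[1]]
    K=np.array([[ci['fx'],0,ci['cx']],[0,ci['fy'],ci['cy']],[0,0,1]])
    xd=(u-ci['cx'])/ci['fx']; yd=(v-ci['cy'])/ci['fy']
    x,y=xd.copy(),yd.copy()
    for _ in range(10):
        f=1+ci['k1']*(x*x+y*y); x,y=xd/f,yd/f
    P=np.stack([x*d,y*d,d],-1)@R.from_rotvec(ci['rotation']).as_matrix().T+np.array(ci['position'])
    P[d==0]=np.nan
    return P
def proj(ci,X):
    p=(np.atleast_2d(X)-ci['position'])@R.from_rotvec(ci['rotation']).as_matrix()
    x,y=p[:,0]/p[:,2],p[:,1]/p[:,2]; f=1+ci['k1']*(x*x+y*y)
    return np.stack([ci['fx']*x*f+ci['cx'],ci['fy']*y*f+ci['cy']],-1)
def camtool():
    ci=robot.camera_info('wrist'); Rt=R.from_rotvec(robot.read_eef_rot()).as_matrix()
    t=Rt.T@(np.array(ci['position'])-robot.read_eef_pos()); Rc=Rt.T@R.from_rotvec(ci['rotation']).as_matrix()
    return t,Rc
def snap(tag,n='wrist'):
    ci=robot.camera_info(n); p,d=robot.snapshot(n)
    cv2.imwrite(f'pics/{tag}.png',p[:,:,::-1]); 
    return ci,p,d,cloud(n,ci,d)
E
python3 - <<'E'
from h import *
t,Rc=camtool(); print(t.round(4)); print(Rc.round(4))
# existing pics: cluster points of height 0.03..0.07 near sockets from the side/scene cam
for n in('side','scene'):
    ci=robot.camera_info(n); d=np.load(f'pics/{n}0.npy'); P=cloud(n,ci,d)
    for c in [(.483,-.124),(.45,-.0),(.488,-.272),(.556,.24)]:
        m=(np.hypot(P[...,0]-c[0],P[...,1]-c[1])<.04)&(P[...,2]>(.055 if c[1]<.2 else .09))
        q=P[m]; print(n,c,m.sum(),q.mean(0).round(4) if len(q) else '',q[:,2].max().round(4) if len(q) else '')
E
```

```text
[-0.0003 -0.079  -0.1422]
[[ 1.000e+00  1.500e-03  1.000e-04]
 [-1.500e-03  9.511e-01  3.090e-01]
 [ 3.000e-04 -3.090e-01  9.511e-01]]
side (0.483, -0.124) 65 [ 0.4871 -0.1286  0.0626] 0.0669
side (0.45, -0.0) 78 [ 0.4521 -0.005   0.0626] 0.0664
side (0.488, -0.272) 52 [ 0.4875 -0.2774  0.0625] 0.0679
side (0.556, 0.24) 104 [0.5519 0.2308 0.0988] 0.1039
scene (0.483, -0.124) 35 [ 0.4915 -0.1326  0.0616] 0.0655
scene (0.45, -0.0) 37 [ 0.4583 -0.007   0.0616] 0.0677
scene (0.488, -0.272) 31 [ 0.4932 -0.2809  0.0614] 0.0674
scene (0.556, 0.24) 60 [0.5615 0.2284 0.0979] 0.1045
```

```bash
cat >> h.py <<'E'
TCAM=np.array([-0.0003,-0.079,-0.1422]); RCAM=np.array([[1,.0015,0],[-.0015,.9511,.309],[.0003,-.309,.9511]])
def look(target,D,yaw):
    rv=down(yaw); M=R.from_rotvec(rv).as_matrix()
    pos=np.array(target)-M@(TCAM+RCAM[:,2]*D)
    robot.goto(pos.tolist(),rv.tolist()); robot.pause(0.15)
E
python3 - <<'E'
from h import *
T=dict(s1=(.490,-.279,.064),s2=(.489,-.131,.064),s3=(.455,-.006,.064),nut=(.556,.23,.102))
for k,t in T.items():
    look(t,.23,np.arctan2(t[1],t[0])); ci,p,d,P=snap('w_'+k); np.savez('pics/w_'+k,p=p,d=d,pos=ci['position'],rot=ci['rotation'])
    print(k,robot.read_time_s(),np.round(robot.read_joint_pos(),2),np.round(robot.read_eef_pos(),3))
    dz=P[...,2]; m=(np.hypot(P[...,0]-t[0],P[...,1]-t[1])<.03)&(np.abs(dz-t[2])<.006)
    print(m.sum(),np.nanmean(P[m],0).round(4))
ims=[cv2.imread(f'pics/w_{k}.png') for k in T]
cv2.imwrite('pics/quad.png',cv2.resize(np.vstack([np.hstack(ims[:2]),np.hstack(ims[2:])]),(800,500)))
E
```

```text
s1 2.3 [-0.53  0.42  0.02  1.17 -0.    1.56] [ 0.486 -0.287  0.141]
623 [ 0.488  -0.282   0.0633]
s2 3.1417 [-0.28  0.31 -0.14  1.12 -0.    1.56] [ 0.487 -0.14   0.141]
635 [ 0.4872 -0.1316  0.0633]
s3 3.925 [-0.03  0.22 -0.27  1.08 -0.    1.55] [ 0.456 -0.015  0.141]
629 [ 0.4526 -0.0077  0.0633]
nut 5.15 [ 0.38  0.47  0.2   1.3  -0.    1.56] [0.559 0.221 0.179]
648 [0.5542 0.2283 0.1   ]
```

View pics/quad.png

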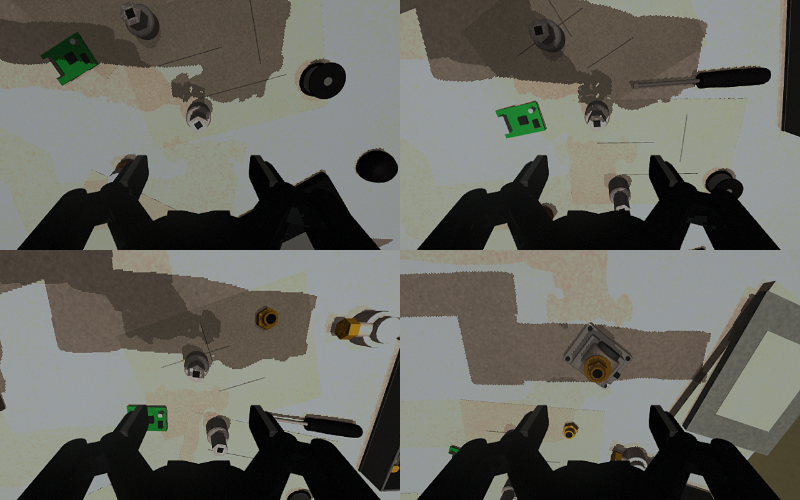

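Each wrist view has its target near the centre; the neighbouring sockets and bystanders are clear of it. Next I'll fit the hexagons.

```bash
cat >> h.py <<'E'
from scipy.optimize import minimize
def hexfit(P,z,af,c0,tol=.004,rad=.025):
    m=(np.hypot(P[...,0]-c0[0],P[...,1]-c0[1])<rad)&(np.abs(P[...,2]-z)<tol)
    q=P[m][:,:2]; hull=cv2.convexHull((q*1e4).astype(np.float32))[:,0]/1e4
    out=[]
    a=np.radians(np.arange(0,60,1.))
    for th in a:   # extents in the three flat directions
        w=[];cc=[]
        for k in range(3):
            n=np.array([np.cos(th+k*np.pi/3),np.sin(th+k*np.pi/3)]); s=q@n
            lo,hi=np.percentile(s,[1,99]); w.append(hi-lo); cc.append((hi+lo)/2)
        out.append((sum(w),th,w,cc))
    b=min(out,key=lambda o:o[0])
    N=np.array([[np.cos(b[1]+k*np.pi/3),np.sin(b[1]+k*np.pi/3)] for k in range(3)])
    c=np.linalg.lstsq(N,np.array(b[3]),rcond=None)[0]
    return c,np.degrees(b[1]),np.array(b[2]),m.sum(),q.mean(0)
E
python3 - <<'E'
from h import *
T=dict(s1=(.488,-.282,.064,.022),s2=(.4872,-.1316,.064,.022),s3=(.4526,-.0077,.064,.022),nut=(.5545,.2285,.102,.018))
ims=[]
for k,t in T.items():
    z=np.load(f'pics/w_{k}.npz'); ci=dict(robot.camera_info('wrist'),position=z['pos'],rotation=z['rot']); P=cloud('wrist',ci,z['d'])
    print(k,[np.round(x,4) for x in hexfit(P,t[2]-.0005,t[3],t)])
    hh=P[...,2][np.hypot(P[...,0]-t[0],P[...,1]-t[1])<.05]; print(np.histogram(hh,bins=np.arange(-.004,.116,.006))[0])
    # metric top view patch at height z (0.2mm/px)
    N=300; g=(np.arange(N)-N/2)*.0002
    X,Y=np.meshgrid(t[0]+g,t[1]-g); zz=.064 if k!='nut' else .097
    uv=proj(ci,np.stack([X,Y,0*X+zz],-1).reshape(-1,3)).reshape(N,N,2).astype(np.float32)
    im=cv2.remap(z['p'],uv[...,0],uv[...,1],cv2.INTER_CUBIC)[:,:,::-1].copy()
    im=np.clip(im*1.6,0,255).astype(np.uint8); cv2.imwrite(f'pics/top_{k}.png',im); ims.append(im)
cv2.imwrite('pics/tops.png',np.vstack([np.hstack(ims[:2]),np.hstack(ims[2:])]))
E
```

```text
s1 [array([ 0.4878, -0.2824]), np.float64(36.0), array([0.0216, 0.0215, 0.0211]), np.int64(612), array([ 0.488 , -0.2822])]
[5426   71   41   42   60   97  515   37   42   49   55  587    0    0
    0    0    0    0    0]
s2 [array([ 0.4871, -0.1321]), np.float64(14.0), array([0.0215, 0.0216, 0.0216]), np.int64(620), array([ 0.4872, -0.1318])]
[5547   46   35   42   54  107  485   43   47   47   60  596    0    0
    0    0    0    0    0]
s3 [array([ 0.4525, -0.0082]), np.float64(54.0), array([0.0215, 0.0219, 0.0215]), np.int64(618), array([ 0.4525, -0.0078])]
[5500   45   42   36   54  106  504   39   40   52   53  591    0    0
    0    0    0    0    0]
nut [array([0.5546, 0.2278]), np.float64(46.0), array([0.0206, 0.0202, 0.0201]), np.int64(530), array([0.5544, 0.2284])]
[ 489   17   65 1534   24   25  105   94  923   37  100  237  493  325
  866   47  213  496    0]
```

View pics/tops.png

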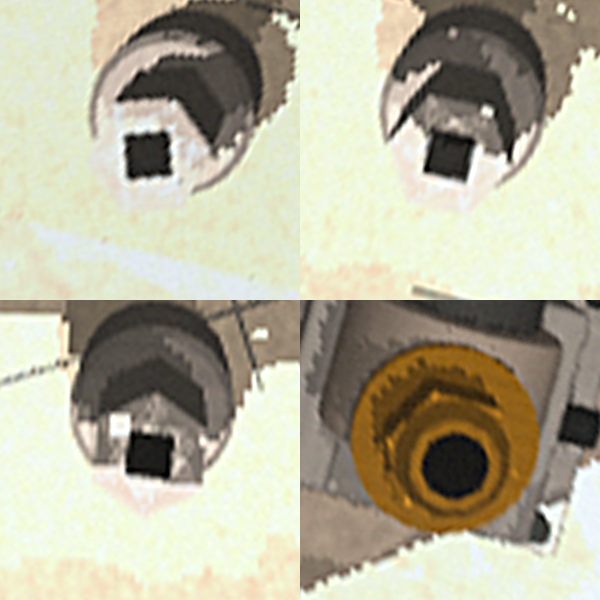

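```bash
python3 - <<'E'
from h import *
t=(.5546,.228)
z=np.load('pics/w_nut.npz'); ci=dict(robot.camera_info('wrist'),position=z['pos'],rotation=z['rot']); P=cloud('wrist',ci,z['d'])
r=np.hypot(P[...,0]-t[0],P[...,1]-t[1])
for lo,hi in((.006,.02),(.012,.016)):
    m=(r<.07)&(P[...,2]>lo)&(P[...,2]<hi)
    q=(P[m][:,:2]*1000).astype(np.float32); print(lo,m.sum(),cv2.minAreaRect(q),np.median(P[m][:,2]))
# nut side region: points z .0865-.0955
m=(r<.03)&(P[...,2]>.0865)&(P[...,2]<.0955); q=P[m]; print('side',m.sum())
cc=(.5546,.228); v=q[:,:2]-cc; print(np.c_[np.degrees(np.arctan2(v[:,1],v[:,0])).round(),(np.hypot(*v.T)*1e3).round(1)][::8][:25].tolist())
# circle of flange z~.084
m=(r<.03)&(np.abs(P[...,2]-.084)<.0015); q=P[m][:,:2]; h=cv2.convexHull((q*1000).astype(np.float32)); print('flange',m.sum(),cv2.minEnclosingCircle(h),cv2.fitEllipse(h))
m=(r<.03)&(P[...,2]>.0995); q=P[m][:,:2]; h=cv2.convexHull((q*1000).astype(np.float32)); print('top',m.sum(),cv2.minEnclosingCircle(h))
x0,y0=proj(ci,[[.5546,.228,.09]])[0]; x0,y0=int(x0),int(y0)
c=z['p'][y0-75:y0+75,x0-75:x0+75][:,:,::-1]; cv2.imwrite('pics/nutcrop.png',cv2.resize(np.clip(c*1.5,0,255).astype(np.uint8),(600,600),interpolation=cv2.INTER_CUBIC))
N=300; g=(np.arange(N)-N/2)*.0005
X,Y=np.meshgrid(t[0]+g,t[1]-g)
uv=proj(ci,np.stack([X,Y,0*X+.014],-1).reshape(-1,3)).reshape(N,N,2).astype(np.float32)
cv2.imwrite('pics/base.png',cv2.resize(cv2.remap(z['p'],uv[...,0],uv[...,1],1)[:,:,::-1],(600,600)))
E
```

```text
0.006 2232 ((554.6060791015625, 227.4059600830078), (79.66661071777344, 100.2233657836914), 74.81224822998047) 0.015478489244023341
0.012 1613 ((554.6060791015625, 227.4059600830078), (79.66661071777344, 100.2233657836914), 74.81224822998047) 0.015194046796891236
side 80
[[104.0, 13.1], [124.0, 11.6], [144.0, 11.4], [90.0, 11.7], [103.0, 11.2], [143.0, 11.3], [160.0, 12.4], [167.0, 13.3], [60.0, 11.8], [49.0, 12.4]]
flange 706 ((554.7819213867188, 227.14964294433594), 20.044910430908203) ((554.8214111328125, 227.18931579589844), (39.55699157714844, 39.82562255859375), 32.711063385009766)
top 14016 ((553.7598876953125, 229.79306030273438), 29.826398849487305)
```

View pics/nutcrop.png

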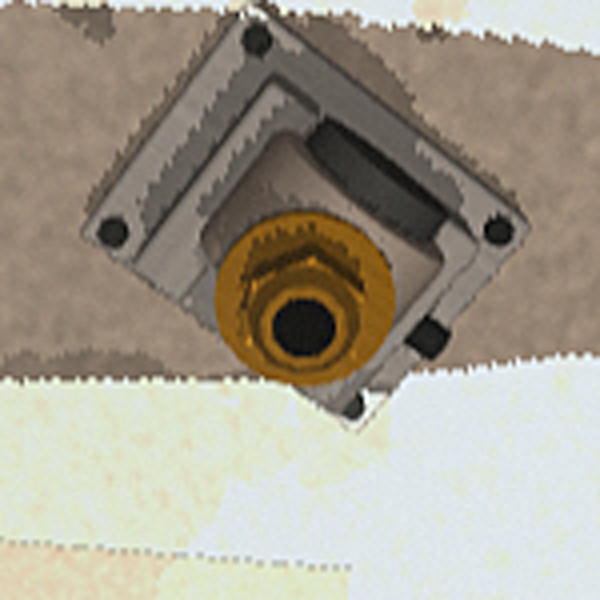

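View pics/base.png

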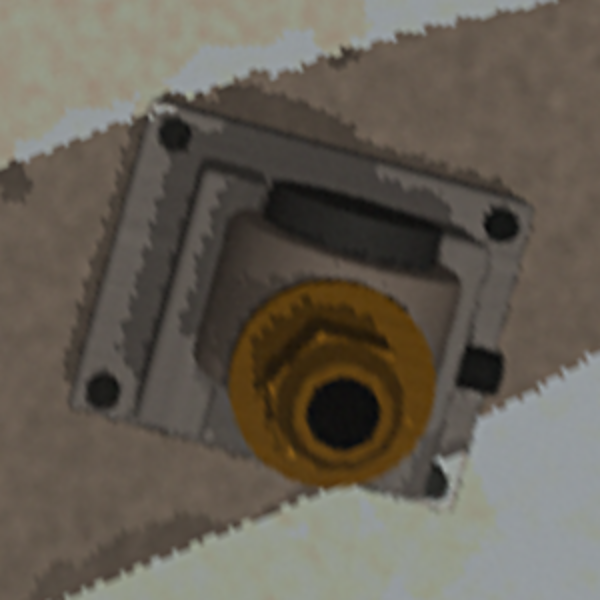

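The base fits as 100.2 × 79.7 mm, with the nut's y axis at 74.8°. The flange and base centres agree at (0.5547, 0.2273), and the nut's corners show at about 104° and 165°, which matches. Now I'll try the nearest socket (s3).

```bash
cat >> h.py <<'E'
NUT=np.array([.5547,.2273]); NYAW=np.radians(14.8); ZG=.038
S=dict(s1=((.4878,-.2824),np.radians(-24)),s2=((.4871,-.1321),np.radians(-46)),s3=((.4525,-.0082),np.radians(-6)))
def st(tag): print(tag,'t',round(robot.read_time_s(),2),'tcp',np.round(robot.read_eef_pos(),4),'F',np.round(robot.read_force(),2),'M',np.round(robot.read_moment(),2),'op',round(robot.read_opening(),4))
def grasp(k):
    (x,y),yaw=S[k]; rv=down(yaw).tolist()
    robot.grip(.05,60)
    robot.goto([x,y,.10],rv); 
    robot.move_linear([x,y,ZG],velocity=.1); st('at '+k)
    robot.grip(0.0,60); st('gripped')
def lift_to_nut(k,nut=None,yaw=NYAW):
    nut=NUT if nut is None else nut
    (x,y),_=S[k]
    robot.move_linear([x,y,ZG+.125],velocity=.2); st('lifted')
    robot.goto([nut[0],nut[1],.118+ZG],down(yaw).tolist()); robot.pause(.2); st('above nut')
def trynut(nut,thr=8,v=.03):
    r=robot.move_linear([nut[0],nut[1],.0835+ZG],velocity=v,threshold=thr); st(f'stop {r} short={1e3*(robot.read_eef_pos()[2]-ZG-.084):.1f}mm')
E
python3 - <<'E'
from h import *
grasp('s3'); lift_to_nut('s3')
E
```

```text
at s3 t 7.4 tcp [ 0.4532 -0.0079  0.0383] F [0.22 0.72 0.83] M [ 0.03  0.04 -0.02] op 0.05
gripped t 7.77 tcp [ 0.4532 -0.0082  0.0388] F [-1.53  0.36  4.31] M [0.05 0.13 0.  ] op 0.0209
lifted t 8.54 tcp [ 0.4513 -0.0082  0.1616] F [-0.47  0.27 -3.69] M [ 0.02 -0.03  0.05] op 0.0207
above nut t 9.75 tcp [0.5548 0.2256 0.1565] F [-0.23  0.4  -2.67] M [0.   0.03 0.03] op 0.021
```

```bash
python3 - <<'E'
from h import *
st('settled')
ci,p,d,P=snap('try3_w'); _,p2,_,_=snap('try3_side','side')
q=p2[140:290,170:340]; cv2.imwrite('pics/try3_sidec.png',cv2.resize(q[:,:,::-1],(680,600),interpolation=cv2.INTER_CUBIC))
E
```

```text
settled t 9.75 tcp [0.5548 0.2256 0.1565] F [-0.23  0.4  -2.67] M [0.   0.03 0.03] op 0.021
```

View pics/try3_w.png

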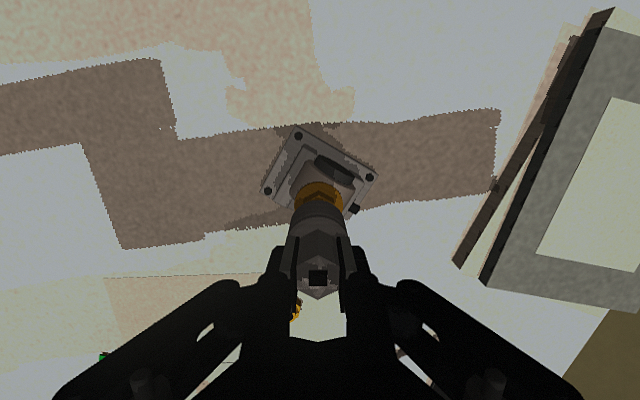

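View pics/try3_sidec.png

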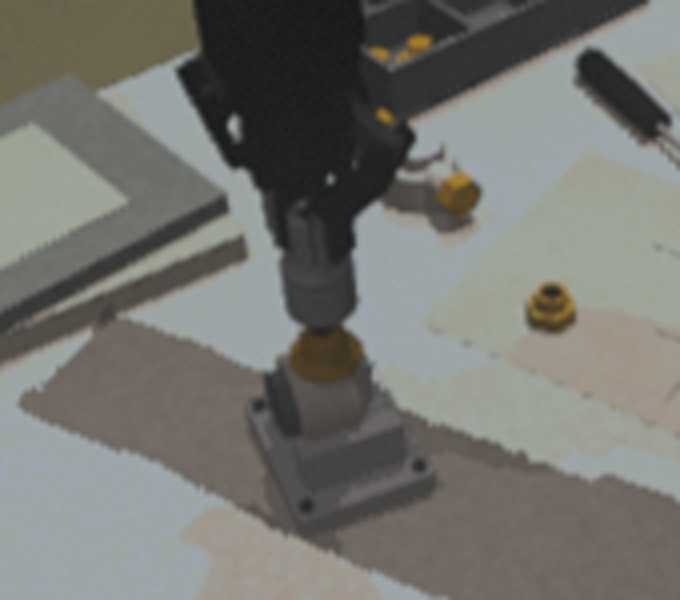

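The wrist picture shows the gripped adapter top at (318,278) and the flange just ahead at (320,190). The side crop shows the socket upright above the nut. I'll measure both in this one wrist frame.

```bash
cat >> h.py <<'E'
def gripmeas(tag):
    ci,p,d,P=snap(tag); tcp=np.array(robot.read_eef_pos())
    top=hexfit(P,tcp[2]+.064-ZG-.0005,.022,tcp[:2],tol=.003,rad=.018)
    print('top',[np.round(x,4) for x in top],'tcp',tcp.round(4))
    q=P[(np.hypot(*(P[...,:2]-tcp[:2]).transpose(2,0,1))<.04)&(np.abs(P[...,2]-.084)<.0015)][:,:2]
    return top,q,P,tcp
def flangefit(q):
    # only outer-edge points
    from scipy.optimize import least_squares
    h=cv2.convexHull((q*1e4).astype(np.float32))[:,0]/1e4
    return h
E
python3 - <<'E'
from h import *
top,q,P,tcp=gripmeas('try3_w2')
h=flangefit(q); r=np.hypot(*(h-NUT).T); a=np.degrees(np.arctan2(*(h-NUT).T[::-1])); print(len(q)); print(np.c_[a.round(),(r*1e3).round(1)].tolist())
m=(np.hypot(*(P[...,:2]-NUT).transpose(2,0,1))<.085)&(abs(P[...,2]-.0145)<.0025); print(cv2.minAreaRect((P[m][:,:2]*1000).astype(np.float32)),m.sum())
t=P[(np.hypot(*(P[...,:2]-tcp[:2]).transpose(2,0,1))<.03)&(P[...,2]>.1)]; print(np.histogram(t[:,2],bins=np.arange(.1,.21,.005)))
# visible body front: cylinder wall points
b=t[(t[:,2]>.122)&(t[:,2]<.148)]; print(b.mean(0),len(b))
from scipy.optimize import least_squares
f=lambda c:np.hypot(b[:,0]-c[0],b[:,1]-c[1])-.019
s=least_squares(f,tcp[:2],loss='soft_l1',f_scale=.001); print('body axis',s.x.round(4))
E
```

```text
top [array([0.5544, 0.2279]), np.float64(46.0), array([0.0284, 0.0236, 0.0283]), np.int64(1737), array([0.5546, 0.227 ])] tcp [0.5549 0.2263 0.1565]
576
[[6.0, 20.2], [8.0, 20.1], [16.0, 19.8], [20.0, 19.8], [32.0, 19.7], [39.0, 19.8], [45.0, 19.8], [54.0, 19.9], [67.0, 20.0], [81.0, 20.0], [90.0, 19.9], [97.0, 19.9], [109.0, 20.0], [120.0, 19.9], [123.0, 20.0], [135.0, 19.9], [141.0, 19.9], [158.0, 19.8], [166.0, 19.8], [173.0, 19.8], [-177.0, 19.7], [-174.0, 19.5], [-164.0, 19.4], [-162.0, 19.4], [-157.0, 19.7], [-155.0, 19.7], [-1.0, 19.9]]
((554.8151245117188, 227.39785766601562), (79.7397232055664, 100.48224639892578), 74.76105499267578) 2190
(array([   0,    0,    0,   32,  117,  127,  143,  172,  147,  305,  683,
        160,  324,  387,  463,  539, 1852,  331,  608,  399,  789]), array([0.1  , 0.105, 0.11 , 0.115, 0.12 , 0.125, 0.13 , 0.135, 0.14 ,
       0.145, 0.15 , 0.155, 0.16 , 0.165, 0.17 , 0.175, 0.18 , 0.185,
       0.19 , 0.195, 0.2  , 0.205]))
[0.55057117 0.24093357 0.13548629] 761
body axis [0.5548 0.2255]
```

```bash
cat >> h.py <<'E'
def center(nut,z):
    cmd=np.array([nut[0],nut[1],z])
    for i in range(2):
        robot.move_linear(cmd.tolist(),velocity=.03); robot.pause(.25)
        e=np.array([*nut,z])-robot.read_eef_pos(); print('err mm',(e*1e3).round(2))
        if np.hypot(*e[:2])<.0006: break
        cmd[:2]+=e[:2]
    return cmd
E
python3 - <<'E'
from h import *
c=center(NUT,.1565-.008); st('c'); trynut(c[:2],thr=6)
E
```

```text
err mm [-0.09 -0.14 -0.13]
c t 10.55 tcp [0.5548 0.2274 0.1486] F [ 0.24 -0.16 -1.86] M [-0.03 -0.01  0.01] op 0.0212
stop True short=14.3mm t 11.07 tcp [0.5551 0.2275 0.1363] F [ 0.54 -0.52  3.89] M [ 0.07 -0.18  0.03] op 0.0209
```

```bash
python3 - <<'E'
from h import *
z0=robot.read_eef_pos()[2]
for dx,dy in((.0012,0),(-.0012,0),(0,.0012),(0,-.0012)):
    robot.move_linear([NUT[0]+dx,NUT[1]+dy,z0+.003],velocity=.03); robot.pause(.1)
    r=robot.move_linear([NUT[0]+dx,NUT[1]+dy,z0-.008],velocity=.02,threshold=6); st(f'{dx,dy} {r}')
E
```

```text
(0.0012, 0) True t 11.78 tcp [0.5555 0.2274 0.1365] F [0.26 0.21 4.19] M [ 0.09  0.03 -0.03] op 0.0208
(-0.0012, 0) True t 12.51 tcp [0.5552 0.2276 0.1365] F [ 0.97 -0.87  2.6 ] M [ 0.01 -0.24 -0.  ] op 0.0212
(0, 0.0012) True t 13.18 tcp [0.5552 0.2278 0.1365] F [ 0.36 -0.5   2.82] M [-0.21 -0.13 -0.01] op 0.0209
(0, -0.0012) True t 13.9 tcp [0.5553 0.2273 0.1364] F [-0.75  0.56  2.44] M [ 0.21  0.01 -0.02] op 0.021
```

The socket centres itself on the cone from every offset and always stops about 13.6 mm short, so s3 is too tight. I'll stand it back on its spot.

```bash
cat >> h.py <<'E'
def putback(k):
    (x,y),yaw=S[k]; p=robot.read_eef_pos()
    robot.move_linear([p[0],p[1],.128+ZG],velocity=.15)
    robot.goto([x,y,.05+ZG],down(yaw).tolist()); robot.pause(.2)
    robot.move_linear([x,y,.006+ZG],velocity=.12); robot.pause(.15); st('low')
    r=robot.move_linear([x,y,ZG-.003],velocity=.02,threshold=3); st(f'touch {r}')
    robot.grip(.05); robot.pause(.1); st('released')
    robot.move_linear([x,y,.115],velocity=.15)
E
python3 - <<'E'
from h import *
putback('s3')
st('end')
look((*S['s3'][0],.064),.23,-.02); ci,p,d,P=snap('back3'); print([np.round(x,4) for x in hexfit(P,.0635,.022,S['s3'][0])])
E
```

```text
low t 16.16 tcp [ 0.4536 -0.0081  0.0449] F [-0.18  0.05 -2.44] M [-0.04 -0.03 -0.  ] op 0.0206
touch True t 16.52 tcp [ 0.4531 -0.0082  0.0389] F [-1.16  0.01  4.62] M [-0.03  0.02  0.03] op 0.0208
released t 17.01 tcp [ 0.4516 -0.0082  0.0376] F [ 0.14 -0.36  0.43] M [-0.02 -0.04 -0.02] op 0.05
end t 17.68 tcp [ 0.4521 -0.0082  0.1145] F [0.06 0.96 0.52] M [0.02 0.01 0.  ] op 0.05
[array([ 0.4526, -0.0083]), np.float64(52.0), array([0.0217, 0.0217, 0.0212]), np.int64(624), array([ 0.4526, -0.0079])]
```

View pics/back3.png

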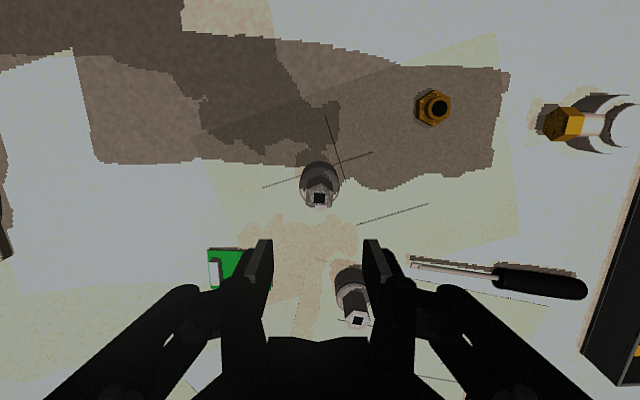

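s3 stands upright again at (0.4526, −0.0083), seen at pixel (319,190). Next is s2.

```bash
cat >> h.py <<'E'
NUT=np.array([.5551,.2275]); S['s2']=((.4871,-.1321),np.radians(14))
E
python3 - <<'E'
from h import *
grasp('s2'); lift_to_nut('s2'); c=center(NUT,.1485); trynut(c[:2],thr=6)
E
```

```text
at s2 t 19.68 tcp [ 0.4876 -0.1318  0.0386] F [ 0.61 -0.17 -0.01] M [-0.04 -0.01 -0.  ] op 0.0499
gripped t 20.05 tcp [ 0.4878 -0.1323  0.0389] F [-1.23  0.84  5.71] M [0.07 0.13 0.07] op 0.0208
lifted t 20.82 tcp [ 0.486  -0.1318  0.1615] F [-0.37  0.03 -3.06] M [0.01 0.01 0.  ] op 0.0207
above nut t 22.39 tcp [0.5555 0.226  0.1562] F [ 0.52 -0.23 -2.56] M [0.02 0.05 0.05] op 0.0209
err mm [-0.09 -0.14 -0.13]
stop True short=1.0mm t 23.83 tcp [0.5547 0.2274 0.123 ] F [-0.42 -0.3   4.62] M [-0.05 -0.04  0.  ] op 0.0209
```

s2 went down to the flange: its underside is at about 84.1 mm. I'll check that it stays there and look at it.

```bash
python3 - <<'E'
from h import *
robot.pause(.4); st('hold')
p=robot.read_eef_pos(); r=robot.move_linear([p[0],p[1],p[2]-.002],velocity=.01,threshold=6); robot.pause(.4); st(f'push {r}')
ci,p,d,P=snap('home_w'); tcp=np.array(robot.read_eef_pos())
_,p2,_,P2=snap('home_side','side')
_,p3,_,P3=snap('home_scene','scene')
b=P[(np.hypot(*(P[...,:2]-tcp[:2]).transpose(2,0,1))<.012)&(P[...,2]>.12)&(P[...,2]<.16)]
print(np.histogram(b[:,2],bins=np.arange(.12,.16,.002)))
for Q in (P2,P3):
    b=Q[(np.hypot(*(Q[...,:2]-tcp[:2]).transpose(2,0,1))<.021)&(Q[...,2]>.08)&(Q[...,2]<.122)]
    s=b[np.hypot(*(b[:,:2]-tcp[:2]).T)<.0205]; print('z hist',np.histogram(s[:,2],bins=np.arange(.08,.122,.004))[0])
a=p2[140:290,170:340]; c=p3[170:270,310:420]
cv2.imwrite('pics/homec.png',np.hstack([cv2.resize(x[:,:,::-1],(400,360),interpolation=cv2.INTER_CUBIC) for x in (a,c)]))
E
```

```text
hold t 24.23 tcp [0.5547 0.2273 0.123 ] F [ 0.17 -0.09  5.14] M [ 0.03  0.02 -0.01] op 0.0208
push True t 24.84 tcp [0.5548 0.2274 0.123 ] F [-1.27 -0.19  5.92] M [-0.01  0.02  0.06] op 0.0206
(array([  43,   44,   48,   54,   44,   58,   45,   58,   52,   70,   64,
         73,   75, 1179,  351,    4,   22,   26,    5,   78]), array([0.12 , 0.122, 0.124, 0.126, 0.128, 0.13 , 0.132, 0.134, 0.136,
       0.138, 0.14 , 0.142, 0.144, 0.146, 0.148, 0.15 , 0.152, 0.154,
       0.156, 0.158, 0.16 ]))
z hist [24 17 21 26 28 18 30 22 27 68]
z hist [ 9 12  7 14 11 10  9  8 23 20]
```

View pics/homec.png

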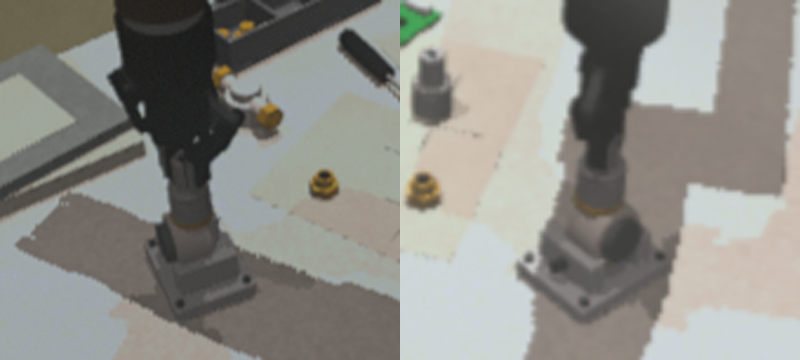

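View pics/home_w.png

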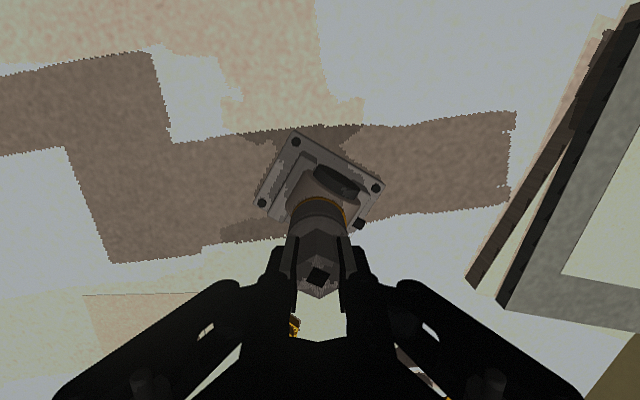

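Side crop (190,220) and scene crop (600,207): only the thin brass flange rim shows under the socket. In the wrist picture the adapter top at (318,280) measures about 148 mm high, which is 84 + 64 mm, so the socket is fully home.

```bash
python3 - <<'E'
from h import *
st('final'); robot.sign_off()
E
```

```text
final t 24.99 tcp [0.5548 0.2274 0.123 ] F [-0.16 -0.5   5.58] M [-0.1  -0.02  0.02] op 0.0208
the job is handed in; nothing more can be done
```

The job is done and handed in at 25.0 s: the socket that fits is fully home on the nut and the arm still grips it.

- **Socket that did not fit:** I tried the one nearest the fixture first. It centred on the nut's cone from every small offset but always stopped about 13.6 mm short of home. I stood it back upright where it was, and the wrist camera found it within about 0.2 mm of its original spot with its top at the right height.
- **Socket that fits:** the middle of the three went down to the flange at the first try. Its underside is at about 84.1 mm, against 84 mm for the flange.
- **Final checks:** the top of the adapter measures about 148 mm high, as expected, and the pictures show only the thin flange rim below the socket. A further gentle push did not move it. The force reading at hand-in was about 6 N, with a 60 N grip setting.
- **Not tried or re-checked:** the third socket was not needed, so I left it untouched. I did not re-measure the other things on the bench, but nothing in the forces or pictures suggested I had touched them.

No check failed or disagreed.

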